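Ready the cruet caddy for the table

TASK

The vinegar bottle has keeled over in the wooden cruet caddy and the caddy's handle hangs down to the other side. Get the caddy ready to be carried to the table: push the bottle up with the fingers until it stands squarely on its foot in its own bay, and flip the handle up until it stands straight over the caddy. Only push, with light touches: do not pick up the bottle or the caddy, keep the caddy where it is, and do not disturb the pepper mill, the salt shaker or the things round about.

Things in the scene. Friction and masses are not known exactly. Their poses are not given: they have to be found in the camera images.
- caddy: dark wooden cruet caddy, loose, 1.0 kg, 210 mm long (its own y) x 98 mm wide (its own x) x 56 mm high, on the worktop. Origin: centre of its underside; z up. Side walls 7 mm thick, inner faces at x = -42 and +42 mm, tops at z = 56 mm. The end boards rise to z = 76 mm in the middle, at the handle's pivots
- caddy_floor (a point): centre of the caddy's inner floor, 6 mm above its underside; axes as the caddy's. Two cross dividers (5 mm thick, 34 mm high) at y = -32.5 and +32.5 mm make three bays, each 60 mm along y and 84 mm along x, centred on y = -65, 0 and +65 mm: the pepper mill stands in the +y bay; bottle and salt shaker have one each of the others
- caddy_handle (a joint): angle (rad) of the caddy's drop handle, a steel bow hinged on a line along the caddy's y at x = 0, z = 58 mm. 0 = straight up over the caddy, positive leans to the caddy's +x; it starts there, at 0.65 to 0.95. Stops at -1.0 and +1.0, none at 0. Its pivots are stiff (0.16 N m): it stays where it is left; about 2 N at the grip moves it
- handle_grip (a point): centre of the handle's light wooden grip: a round bar 18 mm in diameter and 110 mm long, along the caddy's y, 142 mm from the hinge line (200 mm above the worktop when the handle is upright)
- bottle: small vinegar bottle with a yellow cap, loose, about 0.42 kg, 168 mm high: 51 mm in diameter up to 95 mm, neck and cap 24 mm above that. Origin: centre of its foot; z runs along the bottle to the cap. It starts leaning about 30 degrees to the caddy's -x, on the edge of its foot, its side against the top of the caddy's -x wall
- bottle_neck (a point): point on the bottle's axis on the neck, 130 mm from the foot. Pushed here towards the caddy's +x (about 1 N) the bottle rocks on the edge of its foot; once its lean is under about 20 degrees it drops upright by itself. Pushed on past upright it tips to the other side
- pepper_mill: brown turned wooden pepper mill, loose, 46 mm in diameter, 127 mm high, standing in its bay. Origin: centre of its foot
- salt_shaker: glass salt shaker with a round steel cap, loose, 42 mm in diameter, 80 mm high, standing in its bay. Origin: centre of its foot
- plate: white plate, 200 mm in diameter, 22 mm high, on the worktop to the left; bystander. Origin: centre of its underside
- bowl: small wooden bowl, 111 mm in diameter, 32 mm high, on the plate; bystander. Origin: centre of its underside
- spoon: steel teaspoon, 132 mm long, lying on the worktop to the left; bystander. Origin: its centre, underneath
- glass: empty drinking glass, 81 mm in diameter, 93 mm high, standing to the right; bystander. Origin: centre of its underside
- low_jar: low glass jar with a black lid, 95 mm in diameter, 60 mm high, standing to the right; bystander. Origin: centre of its underside
Mind the look-alikes: they are no part of the job. Leave any purple look-alike of the bottle alone.

How it is judged (in metres and radians):
At the end, for the whole second after the job is handed in: the bottle stands at rest upright (within 3 degrees) with its foot flat on the floor of its bay; the handle stands within 0.2 rad (11 degrees) of straight up; the caddy stands flat within 30 mm of where it was; the pepper mill and the salt shaker stand upright in their bays (angle between bottle's own z axis and vertical below 0.06 rad and z of each of bottle, pepper_mill, salt_shaker in the frame of caddy below 0.01 m and x of bottle in the frame of caddy between -0.02 and 0.02 m and y of bottle in the frame of caddy between -0.075 and 0.075 m and linear speed of bottle below 0.02 m/s and angular speed of bottle below 0.15 rad/s and value of joint caddy_handle between -0.2 and 0.2 rad and angle between caddy's own z axis and vertical below 0.03 rad and height (world z) of caddy below 0.005 m and distance of caddy from where it was at the start of the episode below 0.03 m and angle between each of pepper_mill, salt_shaker's own z axis and vertical below 0.12 rad); the robot touches nothing.
It fails at once if the bottle is picked up (its foot more than 40 mm above the worktop) or tipped out (height (world z) of bottle above 0.04 m or angle between bottle's own z axis and vertical above 0.85 rad).
It fails at once if the bottle is pushed or squeezed with more than 20 N (contact force between the fingers and bottle above 20 N).
It fails at once if the caddy is lifted more than 15 mm, tipped over 9 degrees or shifted more than 40 mm (height (world z) of caddy above 0.015 m or angle between caddy's own z axis and vertical above 0.16 rad or distance of caddy from where it was at the start of the episode above 0.04 m).
It fails at once if the pepper mill or the salt shaker is lifted or tipped (height (world z) of any of pepper_mill, salt_shaker above 0.03 m or angle between any of pepper_mill, salt_shaker's own z axis and vertical above 0.3 rad).
It fails at once if a bystander on the worktop is moved more than 30 mm (distance of any of plate, bowl, spoon, glass, low_jar from where it was at the start of the episode above 0.03 m).
It also fails if it takes over 58 s, if anything falls off the work surface, if the arm or the gripper's body presses on something with over 40 N, if the wrist force passes 120 N, or if a joint passes its speed limit or range.

ROBOT

A 7-joint arm with a two-finger parallel gripper is mounted at the origin on a cart in front of the work surface, level with it; the furniture and walls round the work are solid. World frame = base frame: x ahead of the robot, y to its left, z up, the work surface at z = 0. Lengths are in mm, angles in rad, forces in N, time in s.
With the tool pointing down it reaches from about 425 to 1025 mm from the base axis. Payload 9.4 kg.
Tool frame: the origin (TCP) lies at the centre of the arm's flange, where the gripper is bolted on; the fingertips stand 186 mm ahead of it and the grasp point (between the pads) lies 167 mm ahead of it; z points along the fingers, y is the line along which they close (so a half turn about z gives the same grasp; the last joint's range is limited). The gripper opens to 93 mm and grips with 3 to 60 N. Pads are 15 mm wide; open, the fingers measure 128 mm over their backs; the gripper's body (75 mm by 188 mm) begins 65 mm behind the grasp point.
Start: joints at [-1.372, 0.599, -0.003, 1.599, 0.002, 0.943, -0.08], TCP at [197.426, 697.601, 404.718] pointing down, gripper open.
Joint ranges: [-2.57, 2.57], [-0.35, 1.97], [-1.29, 1.29], [0.11, 2.56], [-1.05, 4.19], [0.11, 1.86], [-2.63, 2.63]. Speed limits (rad/s): [2.22, 2.22, 3.01, 3.01, 3.14, 3.14, 3.14].

INTERFACE

Orientations are given as a 3x3 rotation matrix whose columns are the frame's x, y, z axes.
In Python, from station import ctrl, eyes gives the robot as it stands.
- The arm moves only by the tool move_arm, never from a script. Its argument "motion" is a list of rows, each a list of 7 numbers: the shift along the world's x, y, z each as a share of 25 mm, from -1 to 1, then the turn, a rotation vector about the world's x, y, z each as a share of 360 degrees, from -1 to 1, then the closure in counts, from 0 (fully open) to 255 (shut). In form: [[tx, ty, tz, ax, ay, az, hand], ...]. A call has 1 to 10 rows; each row shifts and turns the commanded pose from where the row before left it; what a row does not reach is not made up. A row lasts 1/10 s, in which the tool goes at most 50 mm and 8.59 degrees, less where a joint would pass 70% of its speed; a pose out of reach is approached as far as the arm can. A call with a number of a shift or a turn outside -1 to 1 is refused whole. A call with a gripper value outside its range is refused whole. The fingers move at their own pace and stop on an object; "newtons" is the grip in N (left out, the last holds). Time passes only in rows, so rows that do not move let the fingers close. It gives the time, the measured TCP pose, the force, the opening and the grip force at its end, in the units of the state.
- ctrl.state(): the state, without advancing time (a new reading comes with each control period).
- eyes.read_camera(name): name is "side" or "top" or "wrist"; returns the picture (400x640x3 uint8, red, green, blue); there is no depth.
- eyes.calibration(name): a dict with "K" (3x3 intrinsics, pixels), "R" (3x3) and "t" (3): a world point X has camera coordinates R X + t. Camera axes: x right, y down, z forward; pixel columns grow to the right and rows downward; lengths in mm; the calibration is good to about 2 mm. A picture is of the moment at which its call begins: read the wrist's pose just before it. calibration takes no time and is no camera call; for the wrist camera it gives the pose at the moment of the call.
- ctrl.finish_job(): hands the job in; it is judged then, once.
The state is a dict: "time_s": time; "qpos": joint angles; "qd": joint speeds; "tau": joint torques, N m; "tcp_pos": TCP position; "tool_rot": TCP orientation; "wrist_force": force on the tool from outside, world axes, zero at the start; "wrist_torque": the same for the moment, N m; "finger_gap": opening from 0.0 (shut) to 1.0 (fully open); "gripper_force": force on a finger pad.
Only numpy, scipy, OpenCV 4.12 (cv2) and the standard library are available. Lean on these libraries where they do the work, as an engineer would, in place of code of your own. Each camera call takes 0.05 s, during which the arm holds its last target. There are 200 camera calls.

## Working session

There is one attempt and no reset: what is moved stays moved. The work goes in short steps, Python scripts to look and compute and a tool call to move; the robot and the scene stay as the last step left them, time stands still between calls to the robot, and variables do not carry over. Pictures are saved under pics/ and viewed, at most 10 in all, crops included, and the job is handed in when it is done.

Besides the shell and the picture viewer there is one more tool, called after "Call:" by a JSON object that holds its "api" and its "payload". move_arm: Moves the arm, as the interface text tells. Its arguments: {"type":"object","properties":{"motion":{"type":"array"},"newtons":{"type":"number"}},"required":["motion"]}

```bash
mkdir -p pics; python3 - <<'E'
from station import ctrl, eyes
import cv2,numpy as np
s=ctrl.state();print(s['time_s'],s['tcp_pos'],np.round(s['tool_rot'],3).tolist(),s['finger_gap'])
for n in('side','top'):
    im=eyes.read_camera(n);cv2.imwrite(f'pics/{n}0.png',im[:,:,::-1])
    c=eyes.calibration(n);print(n,np.array(c['K']).round(1).tolist(),np.array(c['R']).round(3).tolist(),np.array(c['t']).round(0))
E
```

```text
0.0 [197.33548326 697.42117888 403.85454956] [[-0.962, 0.272, -0.0], [0.272, 0.962, -0.002], [-0.0, -0.002, -1.0]] 1.0014322043730848
side [[380.8, 0.0, 322.9], [0.0, 380.8, 195.1], [0.0, 0.0, 1.0]] [[0.965, -0.261, 0.0], [-0.118, -0.439, -0.891], [0.233, 0.86, -0.455]] [-466.  226. 1045.]
top [[454.4, 0.0, 320.5], [0.0, 454.4, 201.7], [0.0, 0.0, 1.0]] [[-0.07, -0.997, 0.011], [-0.771, 0.048, -0.635], [0.633, -0.053, -0.772]] [  88.  484. 1479.]
```

View pics/side0.png

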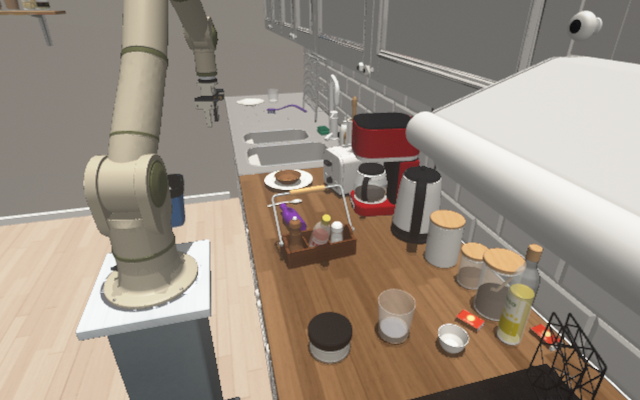

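View pics/top0.png

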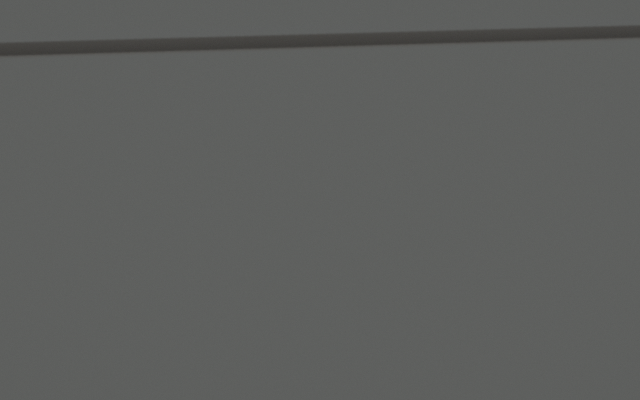

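The side view shows the caddy at about (317,240). The mill is at (295,232), the yellow-capped bottle leans towards the camera with its cap at (326,219), and the salt is at (337,230). The handle grip is at about (308,190). The top camera is blocked. Three things could be taken for the bottle: the yellow-capped one in the caddy (322,230), the purple look-alike (292,215), and the large yellow-label bottle (518,310). I choose the one in the caddy and check it in a close crop.

```bash
cat > h.py <<'E'
import numpy as np,cv2
from station import ctrl,eyes
def cal(n):
    c=eyes.calibration(n);return [np.array(c[k],float) for k in('K','R','t')]
def ray(c,u,v):
    K,R,t=c;d=R.T@np.linalg.solve(K,[u,v,1.]);return -R.T@t,d/np.linalg.norm(d)
def onz(c,u,v,z):
    o,d=ray(c,u,v);return o+d*(z-o[2])/d[2]
def proj(c,X):
    K,R,t=c;p=K@(R@np.asarray(X,float)+t);return p[:2]/p[2]
def cross(c1,p1,c2,p2):
    o,d=ray(c1,*p1);q,e=ray(c2,*p2)
    a=np.linalg.lstsq(np.c_[d,-e],q-o,rcond=None)[0];A=o+d*a[0];B=q+e*a[1]
    return (A+B)/2,np.linalg.norm(A-B)
E
python3 - <<'E'
from h import *
im=cv2.imread('pics/side0.png');c=im[170:275,255:375]
cv2.imwrite('pics/crop0.png',cv2.resize(c,None,fx=5.5,fy=5.5,interpolation=cv2.INTER_CUBIC))
c=cal('side')
for u,v,z in((326,219,120),(283,262,0),(355,254,0),(292,192,180),(327,188,180)):print(u,v,onz(c,u,v,z).round())
w=cal('wrist');print('wristcam',(-w[1].T@w[2]).round(),w[1].round(2).tolist(),w[0][0,0])
E
```

```text
326 219 [488. -15. 120.]
283 262 [357. -24.   0.]
355 254 [572. -41.   0.]
292 192 [406.  62. 180.]
327 188 [512.  61. 180.]
wristcam [128. 716. 384.] [[0.27, 0.96, -0.0], [0.93, -0.26, 0.26], [0.25, -0.07, -0.97]] 276.4239642019413
```

View pics/crop0.png

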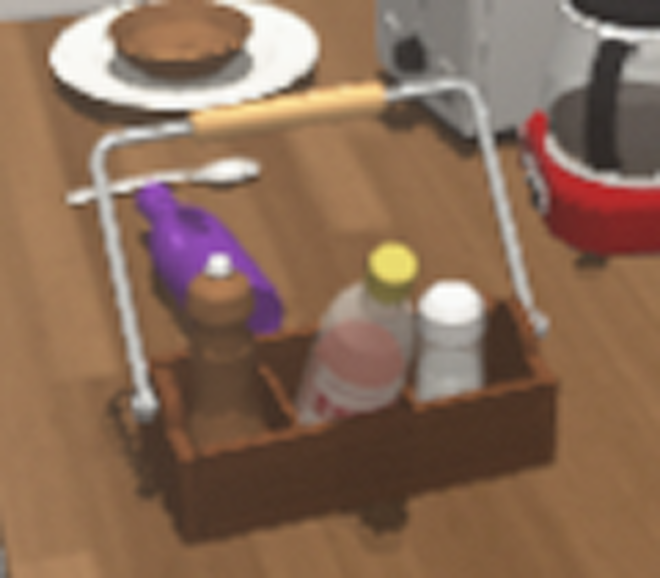

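The crop confirms the chosen bottle: yellow cap at crop (392,270), in the middle bay between the mill (218,320) and the salt (450,330). The purple one lies on the worktop behind. Next I compute the caddy frame.

```bash
cat >> h.py <<'E'
def full(p,s=5.5,o=(255,170)): return p[0]/s+o[0]-.4,p[1]/s+o[1]-.4
E
python3 - <<'E'
from h import *
c=cal('side')
P=lambda u,v,z:onz(c,*full((u,v)),z)
a=P(190,540,0);b=P(553,463,0);p=P(143,405,58);q=P(540,326,58)
print('bottom edge',a.round(),b.round(),np.linalg.norm(a-b),np.degrees(np.arctan2(*(b-a)[1::-1])))
print('pivots',p.round(),q.round(),np.linalg.norm(p-q),'mid',(p+q)/2)
e=(a-b)/np.linalg.norm(a-b);x=np.cross(e,[0,0,1]);print('cy',e,'cx',x)
O=(a+b)/2+49*x;print('centre from edge',O.round())
O[2]=0
# grip in plane: point O+t*e.. with (r=142, th)
for g in((192,125),(385,98)):
    o,d=ray(c,*full(g))
    th=np.linspace(.4,1.1,71);best=[]
    for t in th:
        G=O+x*142*np.sin(t)+np.array([0,0,58+142*np.cos(t)])
        n=np.cross(e,d);best.append(abs((G-o)@n/np.linalg.norm(n)))
    print('handle th',th[np.argmin(best)],min(best))
print('cap@',P(392,270,148).round())
E
```

```text
bottom edge [369. -55.   0.] [573. -40.   0.] 204.2891482788328 4.147832057579093
pivots [354. -12.  58.] [579.   8.  58.] 225.77002637373994 mid [466.92010204  -2.00195043  58.        ]
cy [-0.99738075 -0.07233011  0.        ] cx [-0.07233011  0.99738075  0.        ]
centre from edge [467.   1.   0.]
handle th 0.71 0.03960655599975214
handle th 0.75 0.08671003621462474
cap@ [475. -59. 148.]
```

Call:
{"api": "move_arm", "payload": {"motion": [[0.8, -1, 0, 0, 0, 0, 255], [0.8, -1, 0, 0, 0, 0, 255], [0.8, -1, 0, 0, 0, 0, 255], [0.8, -1, 0, 0, 0, 0, 255], [0.8, -1, 0, 0, 0, 0, 255], [0.8, -1, 0, 0, 0, 0, 255], [0.8, -1, 0, 0, 0, 0, 255], [0.8, -1, 0, 0, 0, 0, 255], [0.8, -1, 0, 0, 0, 0, 255], [0.8, -1, 0, 0, 0, 0, 255]], "newtons": 20}}

```text
time_s: 1.1
tcp_pos: [398.1, 446.4, 404.5]
tool_rot: [[-0.962, 0.272, -0.0], [0.272, 0.962, -0.0], [0.0, -0.0, -1.0]]
wrist_force: [0.6, 0.2, -0.3]
finger_gap: 0.188
gripper_force: 0.0
```

Call:
{"api": "move_arm", "payload": {"motion": [[0.3, -1, 0, 0, 0, -0.0195, 255], [0.3, -1, 0, 0, 0, -0.0195, 255], [0.3, -1, 0, 0, 0, -0.0195, 255], [0.3, -1, 0, 0, 0, -0.0195, 255], [0.3, -1, 0, 0, 0, -0.0195, 255], [0.3, -1, 0, 0, 0, -0.0195, 255], [0.3, -1, 0, 0, 0, -0.0195, 255], [0.3, -1, 0, 0, 0, -0.0195, 255], [0.3, -1, 0, 0, 0, -0.0195, 255], [0.3, -1, 0, 0, 0, -0.0195, 255]]}}

```text
time_s: 2.1
tcp_pos: [472.5, 196.6, 404.6]
tool_rot: [[-0.065, 0.998, -0.0], [0.998, 0.065, -0.0], [-0.0, -0.0, -1.0]]
wrist_force: [-0.0, 0.9, 0.2]
finger_gap: 0.008
gripper_force: 0.0
```

```bash
python3 - <<'E'
from h import *
s=ctrl.state();print(s['tcp_pos'].round() if hasattr(s['tcp_pos'],'round') else s['tcp_pos'],np.round(s['tool_rot'],3).tolist(),np.round(s['qpos'],2))
w=cal('wrist');im=eyes.read_camera('wrist');cv2.imwrite('pics/w1.png',im[:,:,::-1]);np.savez('w1.npz',*w)
hsv=cv2.cvtColor(im,cv2.COLOR_RGB2HSV)
m=cv2.inRange(hsv,(24,110,110),(34,255,255));n,l,st,ce=cv2.connectedComponentsWithStats(m)
for i in range(1,n):
    if st[i,4]>25:print('yellow',ce[i].round(1),st[i,4])
E
```

```text
[472. 197. 405.] [[-0.065, 0.998, -0.0], [0.998, 0.065, -0.0], [-0.0, -0.0, -1.0]] [-0.77  0.36  0.36  2.1  -0.19  0.71 -0.23]
```

View pics/w1.png

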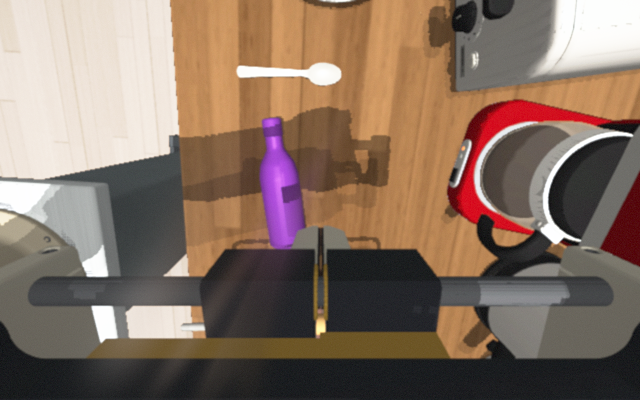

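The wrist view shows only the purple look-alike (282,190), the spoon and the handle's legs (235–380,240); the fingers hide the caddy. I'm moving over to the bottle's side, staying high, where the caddy comes into view.

Call:
{"api": "move_arm", "payload": {"motion": [[0, -1, 0, 0, 0, 0, 255], [0, -1, 0, 0, 0, 0, 255], [0, -1, 0, 0, 0, 0, 255], [0, -1, 0, 0, 0, 0, 255], [0, -1, 0, 0, 0, 0, 255], [0, -1, 0, 0, 0, 0, 255], [0, -1, 0, 0, 0, 0, 255], [0, -1, 0, 0, 0, 0, 255], [0, -1, 0, 0, 0, 0, 255], [0, -1, 0, 0, 0, 0, 255]]}}

```text
time_s: 3.15
tcp_pos: [472.3, -53.3, 404.6]
tool_rot: [[-0.07, 0.998, -0.0], [0.998, 0.07, -0.0], [-0.0, -0.0, -1.0]]
wrist_force: [0.5, 1.0, 0.2]
finger_gap: 0.007
gripper_force: 0.0
```

Call:
{"api": "move_arm", "payload": {"motion": [[0, -1, 0, 0, 0, 0, 255], [0, -1, 0, 0, 0, 0, 255], [0, -1, 0, 0, 0, 0, 255], [0, 0, 0, 0, 0, 0, 255]]}}

```text
time_s: 3.55
tcp_pos: [472.1, -130.2, 404.8]
tool_rot: [[-0.066, 0.998, 0.0], [0.998, 0.066, -0.001], [-0.001, 0.0, -1.0]]
wrist_force: [0.1, 0.7, 0.4]
finger_gap: 0.006
gripper_force: 0.0
```

```bash
python3 - <<'E'
from h import *
w=cal('wrist');im=eyes.read_camera('wrist');cv2.imwrite('pics/w2.png',im[:,:,::-1])
hsv=cv2.cvtColor(im,cv2.COLOR_RGB2HSV)
side=cv2.cvtColor(cv2.imread('pics/side0.png'),cv2.COLOR_BGR2HSV)
for nm,h,reg in(('wrist',hsv,(0,0,640,240)),('side',side,(300,205,345,240))):
    m=cv2.inRange(h,(24,110,100),(34,255,255));n,l,st,ce=cv2.connectedComponentsWithStats(m)
    for i in range(1,n):
        x,y=ce[i]
        if st[i,4]>15 and reg[0]<x<reg[2] and reg[1]<y<reg[3]:
            print(nm,ce[i].round(1),st[i]); 
            if nm=='wrist':pw=ce[i]
            else: print(cross(w,pw,cal('side'),ce[i]))
E
```

```text
wrist [323.6 140.8] [310 123  29  36 859]
side [325.6 219. ] [322 215   8  10  62]
(array([470.77861844, -73.86796881, 156.15872883]), np.float64(0.4136356865985156))
```

View pics/w2.png

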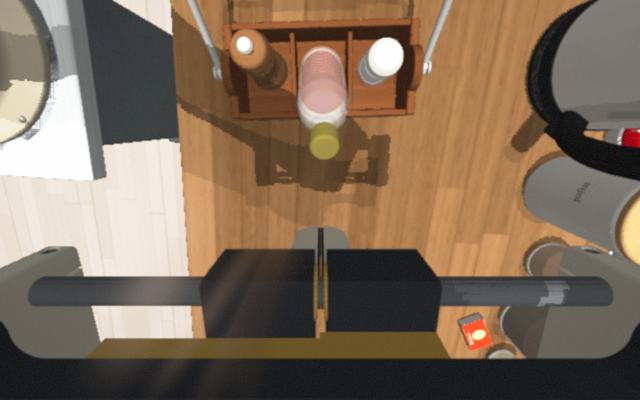

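The wrist view shows the cap at (323,141), the mill at (250,55), the salt at (383,60), and the caddy nearly square to the tool. The two views triangulate the cap to (471,-74,156) with a 0.4 mm residual, which fits a 30° lean. Lowering the fingertips to z≈125 on the bottle's outer side.

Call:
{"api": "move_arm", "payload": {"motion": [[0, 0, -1, 0, 0, 0, 255], [0, 0, -1, 0, 0, 0, 255], [0, 0, -1, 0, 0, 0, 255], [0, 0, -0.75, 0, 0, 0, 255], [0, 0, 0, 0, 0, 0, 255], [0, 0.4, 0, 0, 0, 0, 255], [0, 0.4, 0, 0, 0, 0, 255], [0, 0, 0, 0, 0, 0, 255]]}}

```text
time_s: 4.4
tcp_pos: [472.7, -105.4, 311.8]
tool_rot: [[-0.072, 0.997, 0.001], [0.997, 0.072, 0.001], [0.001, 0.001, -1.0]]
wrist_force: [0.7, -0.6, -0.4]
finger_gap: 0.005
gripper_force: 0.0
```

Call:
{"api": "move_arm", "payload": {"motion": [[0, 0.16, 0, 0, 0, 0, 255], [0, 0.16, 0, 0, 0, 0, 255], [0, 0.16, 0, 0, 0, 0, 255], [0, 0.16, 0, 0, 0, 0, 255], [0, 0, 0, 0, 0, 0, 255]]}}

```text
time_s: 4.9
tcp_pos: [472.5, -90.9, 311.0]
tool_rot: [[-0.07, 0.998, -0.0], [0.998, 0.07, 0.0], [0.0, -0.0, -1.0]]
wrist_force: [0.1, -0.3, -0.1]
finger_gap: 0.003
gripper_force: 0.1
```

```bash
cat >> h.py <<'E'
def cap():
    w=cal('wrist');r=[]
    for nm,reg in(('wrist',(250,0,420,235)),('side',(300,195,345,240))):
        h=cv2.cvtColor(eyes.read_camera(nm),cv2.COLOR_RGB2HSV)
        n,l,st,ce=cv2.connectedComponentsWithStats(cv2.inRange(h,(24,110,100),(34,255,255)))
        k=[i for i in range(1,n) if st[i,4]>12 and reg[0]<ce[i][0]<reg[2] and reg[1]<ce[i][1]<reg[3]]
        print(nm,[(ce[i].round(1).tolist(),int(st[i,4])) for i in k]);r.append(ce[max(k,key=lambda i:st[i,4])] if k else None)
    if all(a is not None for a in r): print('cap',cross(w,r[0],cal('side'),r[1]))
E
python3 -c "
from h import *
cap()"
```

```text
wrist [([322.0, 219.7], 2154)]
side []
```

Call:
{"api": "move_arm", "payload": {"motion": [[0, 0.16, 0, 0, 0, 0, 255], [0, 0.16, 0, 0, 0, 0, 255], [0, 0, 0, 0, 0, 0, 255]]}}

```text
time_s: 5.3
tcp_pos: [472.4, -82.8, 310.9]
tool_rot: [[-0.07, 0.998, -0.0], [0.998, 0.07, 0.0], [0.0, -0.0, -1.0]]
wrist_force: [0.3, -0.6, -0.0]
finger_gap: 0.002
gripper_force: 0.0
```

```bash
python3 -c "
from h import *
cap()"
```

```text
wrist [([322.6, 219.3], 2223)]
side []
```

The cap keeps the same row in the wrist image while the tool moves, so the fingers are in contact and the bottle is rocking. Pushing on.

Call:
{"api": "move_arm", "payload": {"motion": [[0, 0.16, 0, 0, 0, 0, 255], [0, 0.16, 0, 0, 0, 0, 255], [0, 0.16, 0, 0, 0, 0, 255], [0, 0, 0, 0, 0, 0, 255]]}}

```text
time_s: 5.8
tcp_pos: [472.5, -70.7, 310.9]
tool_rot: [[-0.071, 0.998, -0.0], [0.997, 0.071, 0.0], [0.0, -0.0, -1.0]]
wrist_force: [-0.1, 0.6, -0.1]
finger_gap: 0.004
gripper_force: 0.0
```

```bash
python3 -c "
from h import *
cap();w=cal('wrist');print(onz(w,322,219,162))"
```

```text
wrist [([321.1, 187.1], 2398)]
side []
[471.54464855 -46.31598633 162.        ]
```

Call:
{"api": "move_arm", "payload": {"motion": [[0, 0.12, 0, 0, 0, 0, 255], [0, 0.12, 0, 0, 0, 0, 255], [0, 0.12, 0, 0, 0, 0, 255], [0, 0, 0, 0, 0, 0, 255]]}}

```text
time_s: 6.3
tcp_pos: [472.4, -61.9, 310.9]
tool_rot: [[-0.07, 0.998, -0.0], [0.998, 0.07, 0.0], [0.0, -0.0, -1.0]]
wrist_force: [-0.4, 0.7, -0.7]
finger_gap: 0.002
gripper_force: 0.0
```

```bash
python3 -c "
from h import *
cap()"
```

```text
wrist [([314.7, 130.8], 2431)]
side []
```

The cap has moved away from the fingers (row 187, then 131), so the bottle dropped by itself. Backing off, rising and checking.

Call:
{"api": "move_arm", "payload": {"motion": [[0, -1, 0, 0, 0, 0, 255], [0, -1, 0, 0, 0, 0, 255], [0, 0, 1, 0, 0, 0, 255], [0, 0, 1, 0, 0, 0, 255], [0, 0, 1, 0, 0, 0, 255], [0, 0, 0.8, 0, 0, 0, 255], [0, 0, 0, 0, 0, 0, 255]]}}

```text
time_s: 7.1
tcp_pos: [472.8, -112.9, 408.1]
tool_rot: [[-0.069, 0.998, 0.004], [0.998, 0.069, -0.0], [-0.0, 0.004, -1.0]]
wrist_force: [-0.2, 0.1, -0.7]
finger_gap: 0.007
gripper_force: 0.0
```

```bash
python3 - <<'E'
from h import *
cap()
im=eyes.read_camera('side')[:,:,::-1][170:275,255:375]
w=eyes.read_camera('wrist')[:,:,::-1][0:235,150:500]
a=cv2.resize(im,(400,350),interpolation=cv2.INTER_CUBIC);b=cv2.resize(w,(400,269))
cv2.imwrite('pics/c3.png',np.hstack([a,np.vstack([b,np.zeros((81,400,3),np.uint8)])]))
E
```

```text
wrist [([317.7, 52.8], 1001)]
side [([315.5, 202.8], 53)]
cap (array([463.20720352,   6.82550431, 164.7446222 ]), np.float64(0.4223157475387353))
```

View pics/c3.png

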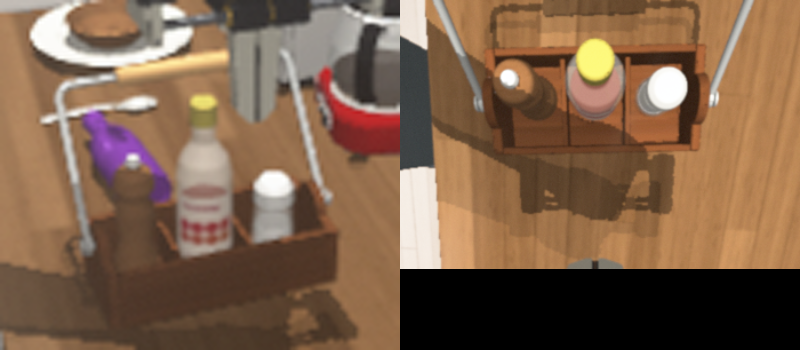

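The bottle now stands upright: cap at (463,7,165), with the mill and salt undisturbed. Next is the handle, with the grip near (460,95,164). I'll cross over it high and come down on its far side at x≈505, clear of the cap.

Call:
{"api": "move_arm", "payload": {"motion": [[0.13, 1, 0.1, 0, 0, 0, 255], [0.13, 1, 0.1, 0, 0, 0, 255], [0.13, 1, 0.1, 0, 0, 0, 255], [0.13, 1, 0.1, 0, 0, 0, 255], [0.13, 1, 0.1, 0, 0, 0, 255], [0.13, 1, 0, 0, 0, 0, 255], [0.13, 1, 0, 0, 0, 0, 255], [0.13, 1, 0, 0, 0, 0, 255], [0.13, 1, 0, 0, 0, 0, 255], [0.13, 1, 0, 0, 0, 0, 255]]}}

```text
time_s: 8.3
tcp_pos: [504.8, 138.6, 417.3]
tool_rot: [[-0.07, 0.998, -0.002], [0.998, 0.07, -0.001], [-0.001, -0.002, -1.0]]
wrist_force: [-0.4, -0.5, 0.3]
finger_gap: 0.004
gripper_force: 0.0
```

Call:
{"api": "move_arm", "payload": {"motion": [[0, 1, 0, 0, 0, 0, 255], [0, 0.4, 0, 0, 0, 0, 255], [0, 0, -1, 0, 0, 0, 255], [0, 0, -1, 0, 0, 0, 255], [0, 0, -1, 0, 0, 0, 255], [0, 0, -0.7, 0, 0, 0, 255], [0, 0, 0, 0, 0, 0, 255]]}}

```text
time_s: 9.0
tcp_pos: [504.2, 171.7, 323.5]
tool_rot: [[-0.069, 0.998, -0.004], [0.998, 0.069, -0.003], [-0.002, -0.005, -1.0]]
wrist_force: [-0.3, -0.5, -0.3]
finger_gap: 0.008
gripper_force: 0.0
```

```bash
python3 - <<'E'
from h import *
im=eyes.read_camera('side')[:,:,::-1][150:275,255:395]
cv2.imwrite('pics/c4.png',cv2.resize(im,None,fx=4.5,fy=4.5,interpolation=cv2.INTER_CUBIC))
E
```

```text
(no output)
```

View pics/c4.png

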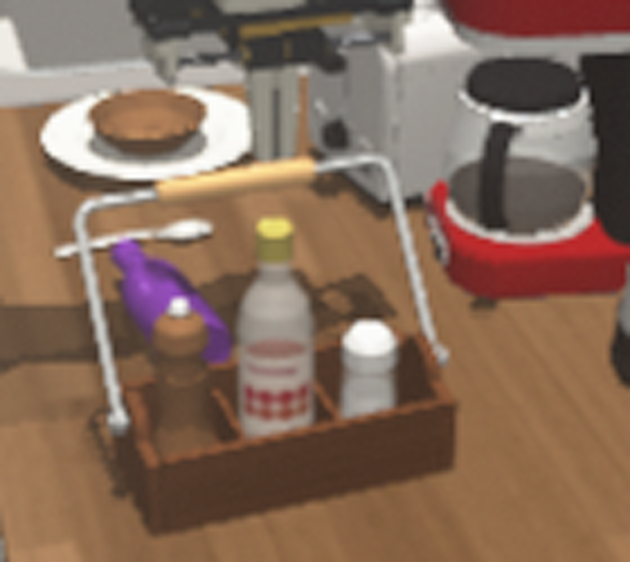

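The fingers are behind the grip at its right half (crop 275,120), and the bottle is still upright. Sweeping towards -y with a slight rise.

Call:
{"api": "move_arm", "payload": {"motion": [[0, -0.6, 0, 0, 0, 0, 255], [0, -0.6, 0, 0, 0, 0, 255], [0, -0.4, 0, 0, 0, 0, 255], [0, -0.3, 0, 0, 0, 0, 255], [0, -0.3, 0.1, 0, 0, 0, 255], [0, -0.3, 0.1, 0, 0, 0, 255], [0, -0.3, 0.1, 0, 0, 0, 255], [0, -0.3, 0.1, 0, 0, 0, 255], [0, -0.3, 0.1, 0, 0, 0, 255], [0, -0.3, 0.1, 0, 0, 0, 255]]}}

```text
time_s: 10.05
tcp_pos: [505.2, 80.1, 341.5]
tool_rot: [[-0.071, 0.998, 0.001], [0.998, 0.071, 0.001], [0.001, 0.001, -1.0]]
wrist_force: [0.7, 3.0, 2.7]
finger_gap: 0.011
gripper_force: 1.5
```

Call:
{"api": "move_arm", "payload": {"motion": [[0, -0.25, 0.1, 0, 0, 0, 255], [0, -0.25, 0.1, 0, 0, 0, 255], [0, -0.25, 0.1, 0, 0, 0, 255], [0, -0.25, 0.1, 0, 0, 0, 255], [0, -0.25, 0.1, 0, 0, 0, 255], [0, 0, 0, 0, 0, 0, 255]]}}

```text
time_s: 10.65
tcp_pos: [504.7, 47.6, 353.6]
tool_rot: [[-0.068, 0.998, -0.0], [0.998, 0.068, -0.001], [-0.001, -0.0, -1.0]]
wrist_force: [-0.3, 0.5, -0.3]
finger_gap: 0.005
gripper_force: 0.0
```

```bash
cat >> h.py <<'E'
def grip():
    c=cal('side');h=cv2.cvtColor(eyes.read_camera('side'),cv2.COLOR_RGB2HSV)
    m=cv2.inRange(h,(10,70,140),(23,190,255));m[:150]=0;m[235:]=0;m[:,:265]=0;m[:,365:]=0
    n,l,st,ce=cv2.connectedComponentsWithStats(m)
    e=np.array([-.997,-.078,0]);x=np.array([-.078,.997,0]);O=np.array([467,0,0.])
    for i in range(1,n):
        if st[i,4]<30: continue
        o,d=ray(c,*ce[i]);nn=np.cross(e,d);nn/=np.linalg.norm(nn)
        f=lambda t:abs((O+x*142*np.sin(t)+[0,0,58+142*np.cos(t)]-o)@nn)
        T=np.linspace(-1,1,401);F=[f(t) for t in T];k=int(np.argmin(F));print('grip',ce[i].round(1),st[i].tolist(),'th',T[k].round(3),round(F[k],2))
E
python3 -c "
from h import *
grip()"
```

```text
grip [287. 175.] [275, 170, 24, 11, 198] th 0.43 47.41
grip [319.9 202.2] [278, 171, 72, 55, 1485] th -0.315 0.07
grip [269.6 211.6] [265, 189, 14, 43, 341] th -0.335 0.25
grip [357.8 224.6] [352, 211, 13, 24, 213] th -0.91 0.25
grip [294.4 222.1] [290, 220, 10, 5, 38] th -0.645 0.19
```

```bash
python3 - <<'E'
from h import *
im=eyes.read_camera('side')[:,:,::-1][150:275,255:395]
cv2.imwrite('pics/c5.png',cv2.resize(im,None,fx=4.5,fy=4.5,interpolation=cv2.INTER_CUBIC))
E
```

```text
(no output)
```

View pics/c5.png

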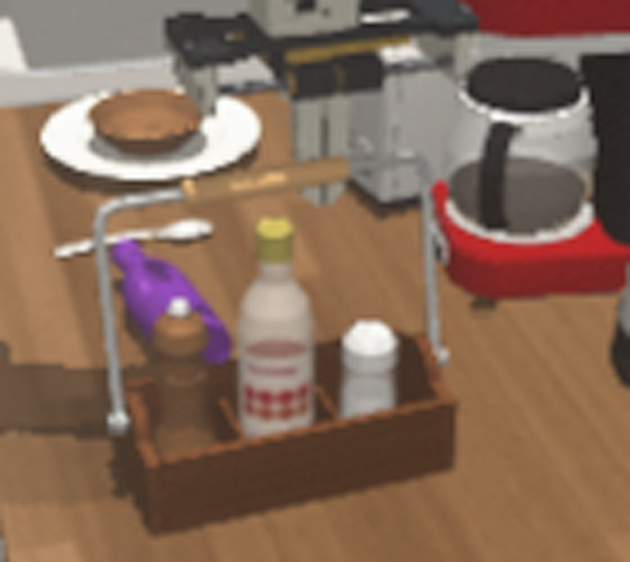

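```bash
python3 - <<'E'
from h import *
c=cal('side');e=np.array([-.997,-.078,0]);x=np.array([-.078,.997,0]);O=np.array([467,0,0.])
f=lambda p:full(p,4.5,(255,150))
L=np.array(f((183,190)));R=np.array(f((348,166)));print('meas',L,R,(L+R)/2)
for t in(.75,.4,.3,.2,.1,0,-.1):
    G=O+x*142*np.sin(t)+[0,0,58+142*np.cos(t)]
    print(t,G.round(),proj(c,G+55*e).round(1),proj(c,G-55*e).round(1),proj(c,G).round(1))
E
```

```text
meas [295.26666667 191.82222222] [331.93333333 186.48888889] [313.6        189.15555556]
0.75 [459.  97. 162.] [289.7 193. ] [324.2 187.7] [307.2 190.3]
0.4 [463.  55. 189.] [293.1 190.8] [328.9 185.3] [311.3 188. ]
0.3 [464.  42. 194.] [294.3 191.2] [330.5 185.7] [312.7 188.4]
0.2 [465.  28. 197.] [295.6 192.2] [332.2 186.5] [314.2 189.3]
0.1 [466.  14. 199.] [297.  193.6] [333.9 187.8] [315.7 190.7]
0 [467.   0. 200.] [298.4 195.6] [335.7 189.7] [317.4 192.6]
-0.1 [468. -14. 199.] [299.9 198.1] [337.6 192. ] [319. 195.]
```

Both coordinates give a handle angle of about 0.22 rad, in contact at TCP y≈48. Pushing 28 mm more, then backing away.

Call:
{"api": "move_arm", "payload": {"motion": [[0, -0.16, 0.1, 0, 0, 0, 255], [0, -0.16, 0.1, 0, 0, 0, 255], [0, -0.16, 0.1, 0, 0, 0, 255], [0, -0.16, 0, 0, 0, 0, 255], [0, -0.16, 0, 0, 0, 0, 255], [0, -0.16, 0, 0, 0, 0, 255], [0, -0.16, 0, 0, 0, 0, 255], [0, 0, 0, 0, 0, 0, 255]]}}

```text
time_s: 11.55
tcp_pos: [504.9, 20.1, 361.0]
tool_rot: [[-0.069, 0.998, 0.0], [0.998, 0.069, -0.0], [-0.0, -0.0, -1.0]]
wrist_force: [-1.4, 1.0, -0.2]
finger_gap: 0.006
gripper_force: 0.0
```

Call:
{"api": "move_arm", "payload": {"motion": [[0, 0.3, 0, 0, 0, 0, 255], [0, 1, 0, 0, 0, 0, 255], [0, 1, 0, 0, 0, 0, 255], [0, 1, 0.5, 0, 0, 0, 255], [0, 1, 1, 0, 0, 0, 255], [0, 1, 1, 0, 0, 0, 255], [0, 0, 0, 0, 0, 0, 255]]}}

```text
time_s: 12.25
tcp_pos: [505.2, 157.3, 425.7]
tool_rot: [[-0.075, 0.997, 0.004], [0.997, 0.075, 0.003], [0.003, 0.004, -1.0]]
wrist_force: [0.4, -0.6, -0.1]
finger_gap: 0.007
gripper_force: 0.0
```

```bash
python3 - <<'E'
from h import *
im=eyes.read_camera('side')[:,:,::-1][150:275,255:395]
cv2.imwrite('pics/c6.png',cv2.resize(im,None,fx=4.5,fy=4.5,interpolation=cv2.INTER_CUBIC))
E
```

```text
(no output)
```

View pics/c6.png

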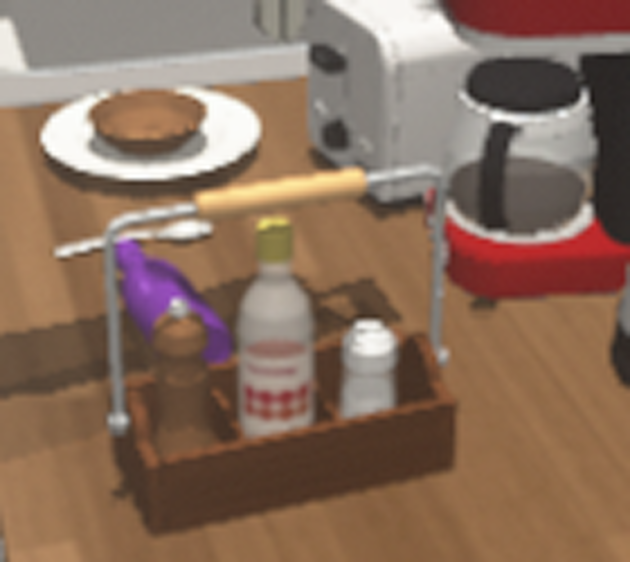

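The grip ends map to (298.4,194.9) and (335.9,189.6), against (298.4,195.6) and (335.7,189.7) predicted for 0 rad. So the handle is upright, the bottle stands, the caddy hasn't moved and the arm is clear.

```bash
python3 -c "
from station import ctrl
print(ctrl.finish_job())"
```

```text
the job is handed in; nothing more can be done
None
```

The job is handed in at about 12 s of the 58 s allowed: the bottle stands upright in its bay, the handle measured about 0.01 rad from straight up, and in the last picture the caddy and everything around it looked undisturbed; the station returned no verdict.

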